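Charge the mixing jar and snap its cap shut

ROBOT

A 7-joint arm with a two-finger parallel gripper is mounted at the origin on a cart in front of the work surface, level with it; the furniture and walls round the work are solid. World frame = base frame: x ahead of the robot, y to its left, z up, the work surface at z = 0. Lengths are in m, angles in rad, forces in N, time in s.
With the tool pointing down it reaches from about 0.4 to 0.9 m from the base axis. Payload 5.5 kg.
Tool frame: the origin (TCP) lies midway between the tips of the shut fingers; the grasp point (between the pads) lies 19 mm behind it (manip.grip_depth is the distance from the TCP to the grasp point, in m); z points along the fingers, y is the line along which they close (so a half turn about z gives the same grasp; the last joint's range is limited). The gripper opens to 92 mm and grips with 3 to 60 N. Pads are 19 mm wide; open, the fingers measure 130 mm over their backs; the gripper's body (75 mm by 190 mm) begins 47 mm behind the grasp point.
Start: joints at [-0.904, 0.501, -0.427, 1.55, 0.221, 1.138, -0.21], TCP at [0.255, 0.598, 0.188] pointing down, gripper open.
Joint ranges: [-2.88, 2.88], [-0.31, 2.03], [-1.54, 1.56], [0.2, 2.42], [-1.41, 4.55], [0.19, 2.02], [-2.57, 2.57]. Speed limits (rad/s): [2.57, 2.57, 3.14, 3.14, 3.14, 3.14, 3.14].

INTERFACE

Orientations are given as a unit quaternion [x, y, z, w].
In Python, from bench import manip, effector, viewer gives the robot as it stands. Calls block until the motion is done:
- manip.move_pose(position, orientation): joint-space move of the TCP to a pose.
- manip.servo_line(position, ori=None, vel=0.15): straight line of the TCP; ori=None keeps the orientation; vel is the mean speed in m/s.
- manip.movej(angles): joint-space move.
- effector.open_jaws() and effector.close(f_grip=None): open the fingers fully, or close them until they stop; f_grip is the grip in N (None keeps the last).
- manip.sleep(seconds).
- manip.solve_ik(position, orientation): joint angles nearest the present ones, or None.
- viewer.get_image(name): name is "scene" or "top"; returns the picture (400x640x3 uint8, red, green, blue); there is no depth.
- viewer.get_calibration(name): a dict with "vfov" (degrees; the focal length in pixels is half the picture's height over the tangent of half this angle, whatever the lens; pixels are square), "cx", "cy" (the principal point, pixels), "dist_coeffs" ([k1, k2, p1, p2, k3] as OpenCV has them; the pictures are not rectified), "eye" and "attitude" of the camera in the world. Camera axes: x right, y down, z forward; pixel columns grow to the right and rows downward; lengths in m; the calibration is good to about 2 mm. A picture is of the moment at which its call begins. get_calibration takes no time and is no camera call.
A pose or a line that the arm cannot do raises manip.PlanningError and nothing moves.
- manip.hand_in(): hands the job in; it is judged then, once.
Readings, each from a call of its own:
- manip.current_clock(): time.
- manip.current_q(): joint angles.
- manip.current_joint_velocities(): joint speeds.
- manip.current_tau(): joint torques, N m.
- manip.current_tool_pos(): TCP position.
- manip.current_tcp_rot(): TCP orientation.
- manip.current_force(): force on the tool from outside, world axes, zero at the start.
- manip.current_wrist_torque(): the same for the moment, N m.
- manip.current_finger_gap(): finger opening in m.
- manip.current_gripper_force(): force on a finger pad.
Only numpy, scipy, OpenCV 4.12 (cv2) and the standard library are available. Lean on these libraries where they do the work, as an engineer would, in place of code of your own. Each camera call takes 0.05 s, during which the arm holds its last target. There are 200 camera calls.

TASK

Scoop grinding balls out of the narrow tray with the scoop and tip at least three of them into the white mixing jar (do not touch the balls with the fingers), then stand the scoop back flat on the worktop. Take the cap by its knob, press it straight down onto the jar until it clicks over the lugs and keep pressing until it is fully home. Finish while still holding the cap pressed firmly down, do not let go of it, and leave the other things on the worktop where they are.

Things in the scene. Friction and masses are not known exactly. Their poses are not given: they have to be found in the camera images.
- jar: open white nylon mixing jar held fast in a dark steel block (104x88x12 mm, round collar 84 mm across up to 24 mm high); it does not move. Origin on the worktop on the jar's axis, z up. Mouth 50 mm across inside, rim 66 mm and inner floor 16 mm above the worktop. Neck 58 mm across, its top 3 mm tapered in to 55 mm. The jar and the cap swap places between starts
- jar_mouth (a point): centre of the jar's mouth, level with the rim
- lug_ring (a point): on the jar's axis, 7.7 mm below the rim, level with the points of the four small spring lugs that stand 3.5 mm proud of the neck. Forcing the cap's lip over them takes about 7 to 13 N straight down, then the force drops suddenly; keep pushing on until the cap is home, where it stops hard
- cap_home (a point): on the jar's axis, 13 mm below the rim: where the cap's origin lies when the cap is fully home (its top plate resting on the rim). The cap's lip meets the lugs when its origin is 7.3 mm above this point, the force peaks about 5 mm above and the lip is past the lugs from 2.3 mm above on down
- cap: loose white nylon snap cap, about 70 g, lying right way up on the worktop: ribbed skirt 72 mm across and 17 mm high with a round knob on top. Origin at the centre of the skirt's underside, z up. Inside, a lip with a 61 mm opening in the bottom 3 mm, 66 mm wide above it; the underside of the top plate is 13 mm above the origin
- cap_knob (a point): middle of the cap's knob, 29 mm above the cap's origin; the knob is 24 mm across and stands from 17 to 41 mm above the origin
- tray: narrow grey metal tray with the balls, fixed: inside 46 mm wide, walls 24 mm high, floor 3 mm above the worktop. Origin on the worktop; x runs along the tray to its sloping end (roughly the robot's left, +y). Flat floor from x = -85 mm (upright end wall) to +65 mm. Outside x = -88 to +86 mm, 52 mm wide. The balls start between x = 10 and 60 mm and roll freely
- tray_slope (a point): middle of the foot of the tray's sloping end, on the floor: x = 65 mm, z = 3 mm in the tray's frame; from here the end rises at 50 degrees to x = 83 mm, z = 24 mm
- scoop: loose aluminium scoop, about 90 g, standing flat on the worktop off the tray's upright end, mouth roughly to +y. Origin under the bowl, x towards its mouth, z up. Bowl 38 mm wide (34 inside), back wall at x = -32 mm 22 mm high, thin lip at x = +32 mm, floor 2 mm thick, sides raked from 3 mm high at x = 25 mm to 22 mm at x = 6 mm; cranked handle behind
- scoop_grip (a point): middle of the scoop's level black grip, x = -65 mm, z = 58 mm in the scoop's frame; the grip is 56 mm long (x = -93 to -37 mm), 12 mm thick across y and 16 mm high (z = 50 to 66 mm)
- scoop_lip (a point): middle of the scoop's front lip, at its underside: x = +32 mm, z = 0 in the scoop's frame; the lip is 1 mm thick
- ball_1_center (a point): centre of one of the five loose white ceramic grinding balls, 15 mm across, 11 g
- ball_2_center (a point): centre of one of the five loose white ceramic grinding balls, 15 mm across, 11 g
- ball_3_center (a point): centre of one of the five loose white ceramic grinding balls, 15 mm across, 11 g
- ball_4_center (a point): centre of one of the five loose white ceramic grinding balls, 15 mm across, 11 g
- ball_5_center (a point): centre of one of the five loose white ceramic grinding balls, 15 mm across, 11 g
- rock_1: bystander: grey-brown rock, 38x49x26 mm, behind the tray; origin under its middle; leave alone
- rock_3: bystander: dark rock, 51x38x31 mm, behind the tray near the balance; origin under its middle; leave alone
- small_pot: bystander: small empty open white sample pot, 52 mm across, 34 mm high, with no block and no lugs; not the jar; origin under its middle; leave alone
- vial_1: bystander: small glass vial with black screw cap, 27 mm across, 52 mm high; origin under its middle; leave alone
- brass_weight: bystander: small brass weight, 25 mm across, 27 mm high, near the front edge; origin under its middle; leave alone

How it is judged:
By the outcome, as a careful person would: the job done as asked, in the order asked, and still so for the second after the job is handed in, while the arm keeps its last pose, push and grip.
It also fails if it takes over 69 s, if anything falls off the work surface, if the arm or the gripper's body presses on something with over 40 N, if the wrist force passes 120 N, or if a joint passes its speed limit or range.

## Working session

There is one attempt and no reset: what is moved stays moved. The work goes in short steps, each a Python script; the robot and the scene stay as the last script left them, time stands still between calls to the robot, and variables do not carry over. Pictures are saved under pics/ and viewed, at most 10 in all, crops included, and the job is handed in when it is done.

```bash
mkdir -p pics; ls
cat > h.py <<'E'
import numpy as np, cv2
from scipy.spatial.transform import Rotation as R
from bench import manip, effector, viewer
def cal(n):
    c=viewer.get_calibration(n); f=200/np.tan(np.radians(c["vfov"])/2)
    K=np.array([[f,0,c["cx"]],[0,f,c["cy"]],[0,0,1]]); return c,K,np.array(c["dist_coeffs"],float)
def rot(c):
    a=np.array(c["attitude"],float)
    return R.from_quat(a).as_matrix() if a.size==4 else a.reshape(3,3)
def ray(n,uv,z):
    c,K,d=cal(n); p=cv2.undistortPoints(np.array(uv,float).reshape(-1,1,2),K,d).reshape(-1,2)
    v=np.c_[p,np.ones(len(p))]@rot(c).T; e=np.array(c["eye"]); return e+v*((z-e[2])/v[:,2])[:,None]
def proj(n,P):
    c,K,d=cal(n); Q=(np.array(P,float).reshape(-1,3)-np.array(c["eye"]))@rot(c)
    return cv2.projectPoints(Q,np.zeros(3),np.zeros(3),K,d)[0].reshape(-1,2)
def save(n,f):
    im=viewer.get_image(n); cv2.imwrite("pics/"+f,im[...,::-1]); return im
E
python3 - <<'E'
from h import *
for n in("scene","top"):
    print(viewer.get_calibration(n)); save(n,n+"0.png")
print(manip.current_clock(),manip.current_tcp_rot(),manip.grip_depth)
E
```

```text
pics
{'vfov': 45.45321069073562, 'cx': 319.28016817677286, 'cy': 201.0479139841574, 'dist_coeffs': array([-0.12452815,  0.        ,  0.        ,  0.        ,  0.        ]), 'eye': array([-0.11004336,  1.15461207,  0.76844254]), 'attitude': array([-0.20293778,  0.83238174, -0.49886344,  0.13073702])}
{'vfov': 42.455042363922125, 'cx': 321.2729490668692, 'cy': 198.44235127737065, 'dist_coeffs': array([-0.07322888,  0.        ,  0.        ,  0.        ,  0.        ]), 'eye': array([ 0.32253991, -0.01811409,  1.37691076]), 'attitude': array([-0.7035916 ,  0.70611499, -0.06136239,  0.05094249])}
0.1 [ 2.00496867e-01  9.79693939e-01 -8.62749156e-04 -2.16966899e-04] 0.0188
```

View pics/scene0.png

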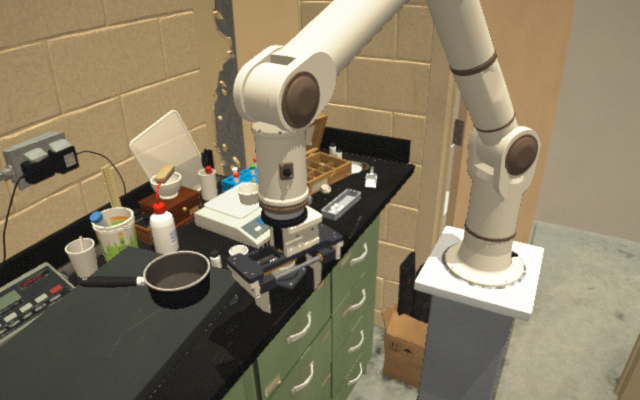

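View pics/top0.png

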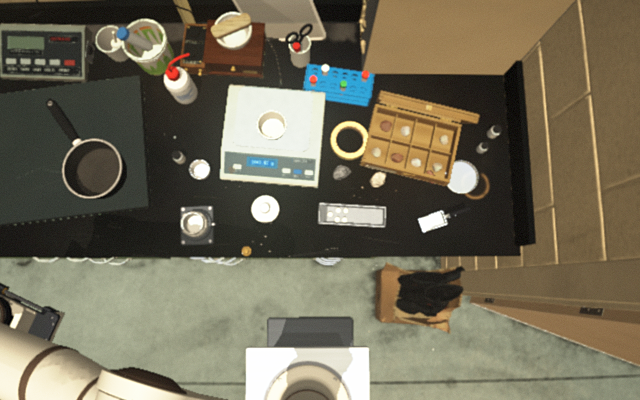

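Run:
```python
import cv2
a=cv2.imread("pics/top0.png")
c=cv2.resize(a[195:260,170:330],None,fx=5,fy=5,interpolation=cv2.INTER_CUBIC)[:290]
d=cv2.resize(a[195:250,310:470],None,fx=5,fy=5,interpolation=cv2.INTER_CUBIC)
import numpy as np
cv2.imwrite("pics/crop0.png",np.vstack([c,d]))
b=cv2.imread("pics/scene0.png"); cv2.imwrite("pics/crops0.png",cv2.resize(b[150:280,190:400],None,fx=3.8,fy=3.8,interpolation=cv2.INTER_CUBIC))
```

```text
(no output)
```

View pics/crop0.png

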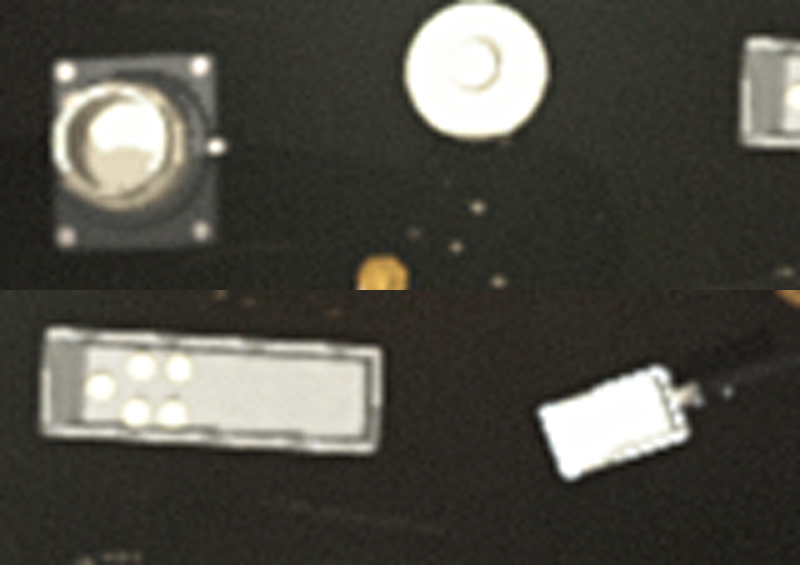

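Run:
```python
from h import *
im=cv2.imread("pics/top0.png"); g=cv2.cvtColor(im,cv2.COLOR_BGR2GRAY)
S=4
def blob(x0,y0,x1,y1,t):
    s=cv2.resize(g[y0:y1,x0:x1],None,fx=S,fy=S,interpolation=cv2.INTER_CUBIC)
    m=(s>t).astype(np.uint8); m=cv2.morphologyEx(m,cv2.MORPH_CLOSE,np.ones((9,9)))
    c=max(cv2.findContours(m,0,2)[0],key=cv2.contourArea)[:,0].astype(float)
    return (c+.5)/S-.5+[x0,y0]
def rigid(model,obs):
    a=model-model.mean(0); b=obs-obs.mean(0)
    th=np.arctan2((a[:,0]*b[:,1]-a[:,1]*b[:,0]).sum(),(a*b).sum())
    r=np.array([[np.cos(th),-np.sin(th)],[np.sin(th),np.cos(th)]])
    t=obs.mean(0)-r@model.mean(0); return th,t,np.linalg.norm(model@r.T+t-obs,axis=1)
# tray
for t in (90,120):
    c=blob(312,196,392,234,t); w=ray("top",c,.024)[:,:2]; r=cv2.minAreaRect(w.astype(np.float32)*1000); print("tray",r)
# scoop
for t in (110,150):
    c=blob(412,200,447,238,t); q=cv2.boxPoints(cv2.minAreaRect(c.astype(np.float32)))
    w0=ray("top",c,0)[:,:2];print("scooprect z0",cv2.minAreaRect(w0.astype(np.float32)*1000))
    # order corners: lip (left px) / back; 
    q=q[np.argsort(q[:,0])]; lip=q[:2]; back=q[2:]
    lip=lip[np.argsort(lip[:,1])]; back=back[np.argsort(back[:,1])]  # row small = +x world ; scoop y: mouth +y -> scoop +y = -x world => larger row
    obs=np.r_[ray("top",lip,.002)[:,:2],ray("top",back,.022)[:,:2]]
    th,tt,e=rigid(np.array([[.032,-.019],[.032,.019],[-.032,-.019],[-.032,.019]]),obs); print("scoop",q.round(1).tolist(),np.degrees(th),tt,e)
# cap: skirt top z=.017
for t in (110,150):
    c=blob(245,190,285,226,t); w=ray("top",c,.017)[:,:2]; print("cap",np.array(cv2.minEnclosingCircle(w.astype(np.float32)*1000)[0]),cv2.fitEllipse(w.astype(np.float32)*1000))
# jar block: corner screws + body
for t in (45,60):
    c=blob(175,200,220,250,t); w=ray("top",c,.012)[:,:2]; print("block",cv2.minAreaRect(w.astype(np.float32)*1000))
for t in (110,140):
    c=blob(179,209,207,239,t); w=ray("top",c,.066)[:,:2]; print("rim",cv2.fitEllipse(w.astype(np.float32)*1000))
# screws
s=[[183,209.2],[210,208.2],[183.2,242],[210.2,241]]; print(ray("top",s,.013)[:,:2].mean(0))
```

```text
tray ((495.7167053222656, -119.21025085449219), (181.95196533203125, 60.010520935058594), 86.25240325927734)
tray ((495.62078857421875, -119.23441314697266), (180.49526977539062, 58.40545654296875), 86.43002319335938)
scooprect z0 ((481.6005554199219, -341.742919921875), (45.10039138793945, 81.23665618896484), 17.64569664001465)
scoop [[416.5, 217.5], [421.79998779296875, 233.3000030517578], [444.3999938964844, 208.1999969482422], [449.70001220703125, 224.0]] 107.13104749549723 [ 0.47994853 -0.33856154] [0.00642065 0.00684023 0.00688172 0.00617148]
scooprect z0 ((481.705078125, -341.9045715332031), (43.72703552246094, 80.36233520507812), 17.461637496948242)
scoop [[416.79998779296875, 217.5], [421.79998779296875, 232.89999389648438], [444.5, 208.5], [449.5, 223.89999389648438]] 106.72568434599029 [ 0.48015737 -0.33867788] [0.00573224 0.00612727 0.00618061 0.00549676]
cap [513.4956665  112.00986481] ((513.8242797851562, 111.86051940917969), (75.38167572021484, 76.28340911865234), 179.50015258789062)
cap [513.53302002 111.97514343] ((513.7897338867188, 111.89643859863281), (73.96623992919922, 74.70564270019531), 4.695648670196533)
block ((478.43267822265625, 287.24639892578125), (121.4872817993164, 108.13497924804688), 1.4831786155700684)
block ((471.81463623046875, 291.9760437011719), (104.19522094726562, 96.55567169189453), 1.381907343864441)
rim ((471.233154296875, 292.08050537109375), (65.24185943603516, 78.612060546875), 134.63592529296875)
rim ((471.2102966308594, 292.4761657714844), (62.2755126953125, 75.12470245361328), 139.24574279785156)
[0.47031021 0.2937169 ]
```

Run:
```python
from h import *
im=cv2.imread("pics/top0.png"); g=cv2.cvtColor(im,cv2.COLOR_BGR2GRAY)
S=4;x0,y0,x1,y1=412,200,462,238
s=cv2.resize(g[y0:y1,x0:x1],None,fx=S,fy=S,interpolation=cv2.INTER_CUBIC)
m=(s>130).astype(np.uint8); m=cv2.morphologyEx(m,cv2.MORPH_CLOSE,np.ones((9,9)));m=cv2.morphologyEx(m,cv2.MORPH_OPEN,cv2.getStructuringElement(2,(31,31)))
c=max(cv2.findContours(m,0,2)[0],key=cv2.contourArea)[:,0].astype(np.float32)
r=cv2.minAreaRect(c); q=(cv2.boxPoints(r)+.5)/S-.5+[x0,y0]; print(r[1][0]/S,r[1][1]/S,q)
q=q[np.argsort(q[:,0])]; lip=q[:2][np.argsort(q[:2,1])]; back=q[2:][np.argsort(q[2:,1])]
L=ray("top",lip,.002)[:,:2];B=ray("top",back,.022)[:,:2];print(L,B)
d=L.mean(0)-B.mean(0); n=(L[1]-L[0])+(B[1]-B[0]); print("len",np.linalg.norm(d),"yaw",np.degrees(np.arctan2(d[1],d[0])),np.degrees(np.arctan2(n[1],n[0]))-90,"ctr",(L.mean(0)+B.mean(0))/2)
print("dish",ray("top",[[463,195],[480,178],[446,178],[490,185]],.02)[:,:2])
for z,t in ((.012,60),):
  for b in [(179,204,188,213),(205,203,214,212),(179,237,188,246),(205,236,214,245)]:
    a=g[b[1]:b[3],b[0]:b[2]].astype(float); a=np.clip(a-110,0,None); yy,xx=np.mgrid[b[1]:b[3],b[0]:b[2]]
    u=[(a*xx).sum()/a.sum(),(a*yy).sum()/a.sum()]; print(u,ray("top",u,.014)[0,:2])
```

```text
15.969500541687012 28.223325729370117 [[416.72500467 217.67500114]
 [443.5        208.74999809]
 [448.54999924 223.8999958 ]
 [421.77500343 232.82499695]]
[[ 0.48970806 -0.29674054]
 [ 0.44858738 -0.30909617]] [[ 0.5110336  -0.36579256]
 [ 0.47020744 -0.37773379]]
len 0.0721158127721366 yaw 107.32277722952506 -253.48515494872603 ctr [ 0.47988412 -0.33734076]
dish [[ 0.54857563 -0.42117526]
 [ 0.59532854 -0.47047143]
 [ 0.59534446 -0.37676954]
 [ 0.57595403 -0.49708449]]
[np.float64(182.9235259778167), np.float64(209.08347927612377)] [0.5131106 0.3316268]
[np.float64(209.14227405247814), np.float64(207.95218658892128)] [0.51602599 0.26121448]
[np.float64(182.93793103448274), np.float64(241.83218390804598)] [0.42547236 0.32845176]
[np.float64(209.76070528967256), np.float64(240.60453400503778)] [0.42868192 0.25711041]
```

View pics/crops0.png

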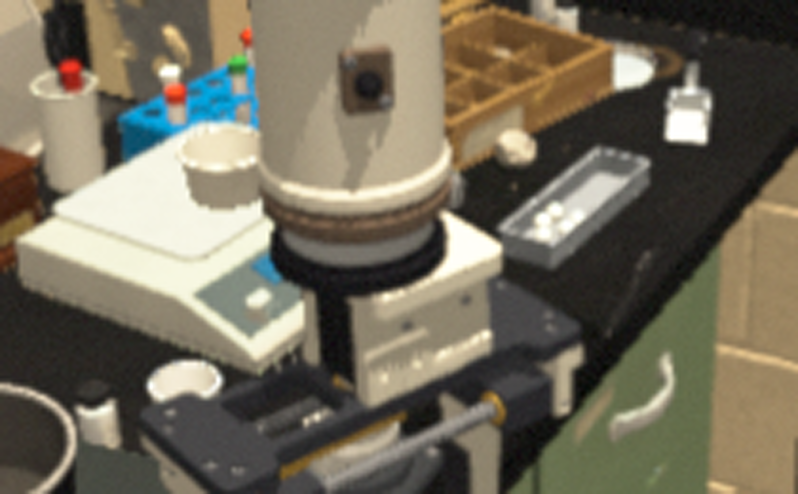

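Run:
```python
from h import *
im=cv2.imread("pics/top0.png"); g=cv2.cvtColor(im,cv2.COLOR_BGR2GRAY)
for a in (354,362,370): print(a,g[198:234,a-2:a+3].mean(1).astype(int).tolist(),ray("top",[[a,203],[a,227]],.024)[:,:2].round(4).tolist())
t=np.array([.4970,-.1185]);th=np.radians(86.4);u=np.array([np.cos(th),np.sin(th)]);n=np.array([-u[1],u[0]])
for z,c in((.024,[[-.088,-.026],[-.088,.026],[.086,.026],[.086,-.026],[-.085,-.023],[-.085,.023],[.083,.023],[.083,-.023]]),(.003,[[-.085,-.023],[-.085,.023],[.065,.023],[.065,-.023]])):
    P=[[*(t+u*x+n*y),z] for x,y in c]; print(z,proj("top",P).round(1).tolist()); print(proj("scene",P).round(1).tolist())
# IK check
def tool(yaw,pitch,flip):
    r=R.from_euler("z",yaw)*R.from_euler("y",pitch)*R.from_euler("x",np.pi)
    return (r*R.from_euler("z",np.pi) if flip else r)
def tcp(lip,yaw,pitch,gx=-.063):
    Rs=R.from_euler("z",yaw)*R.from_euler("y",pitch)
    return np.array(lip)+Rs.apply([gx-.032,0,.039])
for f in (0,1):
  for nm,l,yw,p in (("pick",(.4706,-.3066,0),107,0),("tray",(.495,-.13,.003),86.4,0),("trayend",(.5,-.05,.02),86.4,-15),("pour0",(.471,.28,.09),86.4,-15),("pour",(.471,.28,.075),86.4,50),("pour120",(.478,.28,.075),110,50),("pour60",(.471,.28,.075),60,50),("pour30",(.471,.28,.075),30,50)):
    yw,p=np.radians([yw,p]); print(f,nm,(lambda q:None if q is None else np.round(q,2))(manip.solve_ik(tcp(l,yw,p).tolist(),tool(yw,p,f).as_quat().tolist())))
```

```text
354 [39, 42, 41, 41, 39, 40, 123, 215, 166, 147, 215, 226, 222, 222, 221, 221, 222, 222, 222, 222, 222, 223, 225, 221, 192, 152, 172, 168, 83, 33, 38, 40, 42, 38, 41, 39] [[0.527, -0.1257], [0.4628, -0.1247]]
362 [42, 42, 43, 43, 40, 38, 58, 136, 179, 136, 179, 218, 223, 222, 219, 220, 222, 222, 221, 221, 222, 222, 223, 224, 211, 150, 156, 208, 119, 36, 36, 41, 40, 41, 40, 42] [[0.5269, -0.147], [0.4628, -0.1459]]
370 [42, 40, 42, 43, 41, 37, 38, 124, 214, 162, 148, 213, 223, 219, 219, 221, 220, 219, 220, 219, 220, 219, 220, 222, 216, 178, 148, 174, 162, 76, 34, 35, 40, 41, 39, 39] [[0.5268, -0.1683], [0.4627, -0.1671]]
0.024 [[384.9, 206.5], [384.1, 225.9], [318.5, 222.0], [319.7, 202.6], [383.7, 207.5], [383.1, 224.7], [319.7, 220.9], [320.7, 203.8]]
[[346.4, 188.3], [359.6, 191.7], [334.5, 213.1], [320.5, 209.1], [346.8, 188.9], [358.5, 191.8], [334.2, 212.5], [321.8, 209.0]]
0.003 [[382.7, 208.6], [382.0, 225.5], [326.3, 222.2], [327.3, 205.3]]
[[346.7, 194.2], [358.3, 197.2], [336.9, 215.8], [324.7, 212.3]]
0 pick [ 0.31  0.65  0.44  1.72 -0.35  0.85  1.21]
0 tray [ 0.07  0.49  0.38  1.97 -0.27  0.73  0.55]
0 trayend [ 0.1   0.55  0.42  1.95 -0.6   0.89  0.85]
0 pour0 [-0.16  0.28 -0.07  2.1  -0.36  0.72 -0.02]
0 pour [-0.94  0.78  0.09  1.41  0.42  1.68 -1.04]
0 pour120 [-1.04  0.66  0.06  1.64  0.63  1.47 -0.91]
0 pour60 [-0.82  0.89  0.14  1.21  0.18  1.87 -1.22]
0 pour30 [-0.67  0.94  0.21  1.12 -0.14  1.97 -1.51]
1 pick [ 0.02  0.81  0.9   1.72 -0.75  0.99 -1.63]
1 tray [-0.52  1.01  1.35  1.98 -1.11  1.18 -1.9 ]
1 trayend [-0.37  0.87  1.13  1.96 -1.08  1.24 -1.91]
1 pour0 [-1.23  0.72  1.36  2.13 -1.1   1.17 -2.5 ]
1 pour [-0.55  0.85 -0.55  1.39  0.72  1.87  1.85]
1 pour120 [-0.52  0.78 -0.7   1.62  0.97  1.75  1.98]
1 pour60 [-0.48  0.94 -0.49  1.19  0.49  1.98  1.63]
1 pour30 [-0.32  0.98 -0.49  1.1   0.21  2.    1.3 ]
```

```bash
cat >> h.py <<'E'
GX=-.063
def tool(yaw,pitch): # deg; pitch>0 mouth down
    return (R.from_euler("z",yaw,degrees=True)*R.from_euler("y",pitch,degrees=True)*R.from_euler("x",np.pi)).as_quat().tolist()
def tcp(lip,yaw,pitch):
    Rs=R.from_euler("z",yaw,degrees=True)*R.from_euler("y",pitch,degrees=True)
    return (np.array(lip)+Rs.apply([GX-.032,0,.0392])).tolist()
T=np.array([.4970,-.1197]);TY=86.4
def tr(x,z,y=0):
    a=np.radians(TY); return [T[0]+np.cos(a)*x-np.sin(a)*y,T[1]+np.sin(a)*x+np.cos(a)*y,z]
def lip_line(lip,yaw,pitch,v=.15): manip.servo_line(tcp(lip,yaw,pitch),tool(yaw,pitch),v)
def st(*a): print(*a,"t",round(manip.current_clock(),2),"p",np.round(manip.current_tool_pos(),4),"F",np.round(manip.current_force(),1),"gap",round(manip.current_finger_gap(),4))
E
python3 - <<'E'
from h import *
manip.move_pose([.43,.1,.24],tool(107,0)); st()
L=[.480+.032*np.cos(np.radians(107)),-.3372+.032*np.sin(np.radians(107)),0]
p=tcp([L[0],L[1],.09],107,0); manip.move_pose(p,tool(107,0)); st()
save("top","top1.png"); save("scene","scene1.png")
lip_line([L[0],L[1],0.001],107,0,.12); st()
effector.close(60); st("closed"); manip.sleep(.1)
lip_line([L[0],L[1],.06],107,0,.15); st("lift")
a=save("top","top2.png"); b=save("scene","scene2.png")
x=cv2.resize(a[185:265,350:510],None,fx=4,fy=4,interpolation=2); y=cv2.resize(b[130:220,290:450],None,fx=4,fy=3,interpolation=2)
cv2.imwrite("pics/v2.png",np.vstack([x,y])[...,::-1][:600])
E
```

```text
t 2.02 p [0.4301 0.1014 0.2399] F [ 0.9  0.2 -0.4] gap 0.0916
t 3.88 p [ 0.4996 -0.3958  0.1293] F [ 0.1 -0.4 -0.1] gap 0.0923
t 4.88 p [ 0.4989 -0.398   0.0409] F [0.2 0.  0.2] gap 0.0919
closed t 6.32 p [ 0.4984 -0.3974  0.0402] F [ 0.6 -0.5  0.8] gap 0.0004
lift t 6.96 p [ 0.4984 -0.3972  0.0991] F [-0.4  0.1 -1. ] gap 0.0003
```

View pics/v2.png

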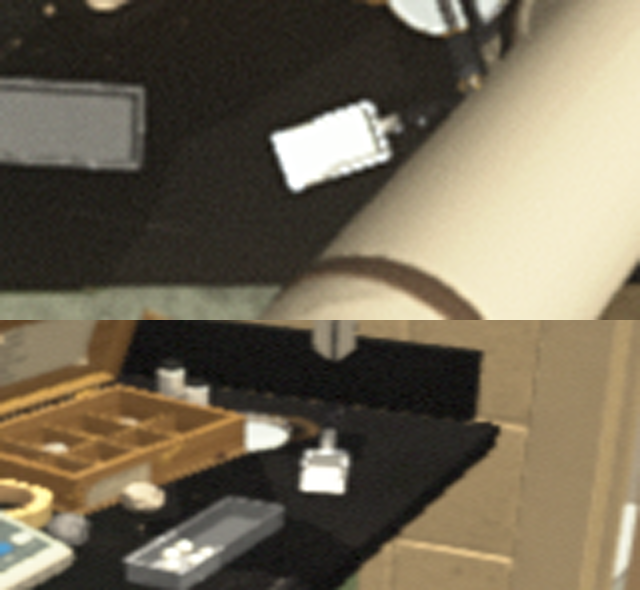

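Run:
```python
from h import *
a=[cv2.imread(f"pics/top{i}.png")[190:250,405:505] for i in(0,2)]
s=[cv2.imread(f"pics/scene{i}.png")[125:190,340:420] for i in(0,2)]
f=lambda m:np.clip(m.astype(float)**.6*8.5,0,255).astype(np.uint8)
A=np.hstack([cv2.resize(f(m),(400,240),interpolation=2) for m in a]);B=np.hstack([cv2.resize(f(m),(400,325),interpolation=2) for m in s])
cv2.imwrite("pics/v3.png",np.vstack([A,B]))
print(proj("top",[manip.current_tool_pos(),[.4984,-.3974,.058],[.480,-.3372,0]]),proj("scene",[manip.current_tool_pos(),[.4984,-.3974,.058],[.480,-.3372,0]]))
print(R.from_quat(manip.current_tcp_rot()).as_matrix().round(2))
```

```text
[[463.14759869 209.78487567]
 [459.08581108 211.59215753]
 [431.51672199 221.26519715]] [[372.84025904 151.44940346]
 [372.36957971 161.19055711]
 [370.25335907 182.21119337]]
[[-0.29  0.96 -0.  ]
 [ 0.96  0.29  0.  ]
 [ 0.   -0.   -1.  ]]
```

View pics/v3.png

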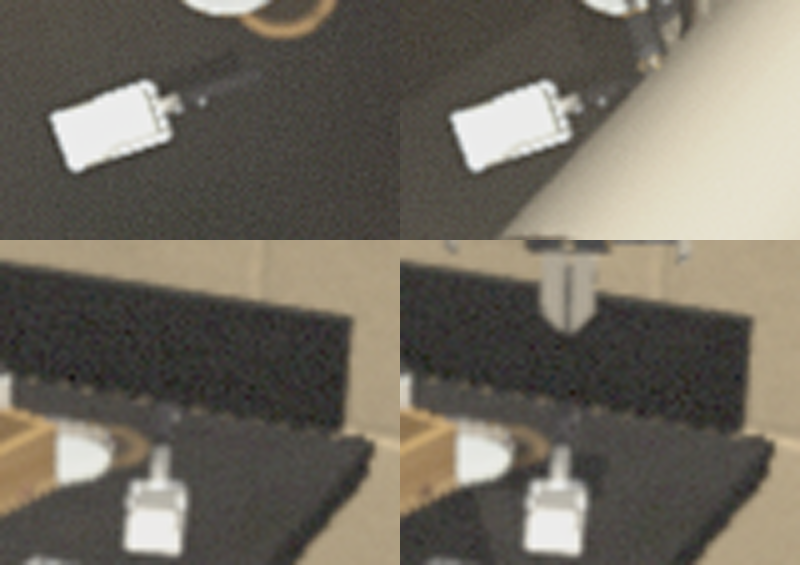

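Run:
```python
from h import *
print(proj("scene",[[.255,.598,.188],[.255,.598,.23]]), proj("top",[[.255,.598,.188]]))
# open fingers tips at start
a=R.from_quat([.2005,.9797,0,0]).as_matrix(); 
for z in(.188,.23):
  print(z,proj("scene",[np.array([.255,.598,z])+a[:,1]*s for s in(-.046,.046,-.065,.065)]).round(0).tolist())
p=manip.current_tool_pos(); q=manip.current_q(); print(p,q)
b=cv2.imread("pics/scene0.png")[220:320,210:370]; c=cv2.imread("pics/scene2.png")[100:170,320:430]
f=lambda m:np.clip(m.astype(float)**.6*8.5,0,255).astype(np.uint8)
cv2.imwrite("pics/v4.png",np.hstack([cv2.resize(f(b),(480,300),interpolation=2),cv2.resize(f(c),(320,300),interpolation=2)]))
```

```text
[[289.97609499 313.43466375]
 [288.86529713 295.28301554]] [[ 46.11486839 309.9290453 ]]
0.188 [[310.0, 303.0], [269.0, 325.0], [318.0, 299.0], [260.0, 329.0]]
0.23 [[309.0, 285.0], [267.0, 306.0], [318.0, 281.0], [258.0, 311.0]]
[ 0.4976545  -0.39657744  0.09789937] [ 0.31082107  0.57247928  0.44196576  1.68464993 -0.28845722  0.95179461
  1.15727375]
```

View pics/v4.png

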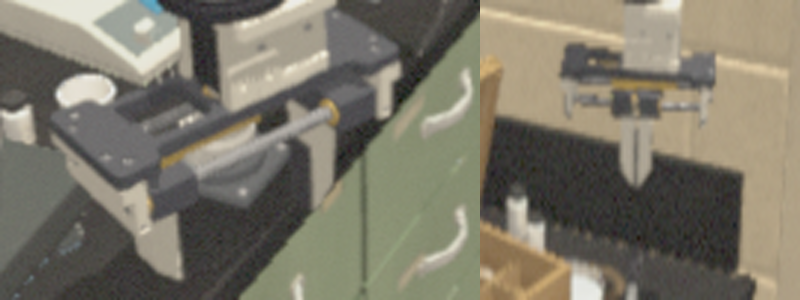

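Run:
```python
from h import *
manip.servo_line([.445,-.42,.06],vel=.2); manip.servo_line([.445,-.42,.012],vel=.15); st()
f0=manip.current_force()[2]; z=.012
try:
  while z>-.05:
    z-=.003; manip.servo_line([.445,-.42,z],vel=.05); f=manip.current_force()[2]-f0
    if abs(f)>3: break
except manip.PlanningError as e: print("PE",e)
st("contact",z,f)
```

```text
t 8.03 p [ 0.4459 -0.4196  0.0122] F [-0.   0.4  0.3] gap 0.0007
contact -0.039 4.851482368328312 t 12.28 p [ 0.4455 -0.4205 -0.0383] F [-1.   0.5  5.2] gap 0.0003
```

```bash
sed -i 's/\.0392\]/0.0]/' h.py
python3 - <<'E'
from h import *
L=[.480+.032*np.cos(np.radians(107)),-.3372+.032*np.sin(np.radians(107)),0]
manip.servo_line([.445,-.42,.06],vel=.3); effector.open_jaws()
lip_line([L[0],L[1],.065],107,0,.25)
lip_line([L[0],L[1],.0],107,0,.15); st()
effector.close(60); st("closed")
lip_line([L[0],L[1],.045],107,0,.2); st("lift")
a=save("top","top5.png"); b=save("scene","scene5.png")
x=cv2.resize(a[185:260,350:510],None,fx=4,fy=4,interpolation=2); y=cv2.resize(b[120:220,290:450],None,fx=4,fy=3,interpolation=2)
cv2.imwrite("pics/v5.png",np.vstack([x,y])[...,::-1][:600])
E
```

```text
t 15.18 p [ 4.978e-01 -3.983e-01  2.000e-04] F [-0.8 -0.   0.3] gap 0.0919
closed t 16.4 p [ 0.4984 -0.3975 -0.    ] F [0.9 0.1 0.4] gap 0.0116
lift t 16.77 p [ 0.4993 -0.398   0.0461] F [-0.3  0.8 -1.1] gap 0.0115
```

View pics/v5.png

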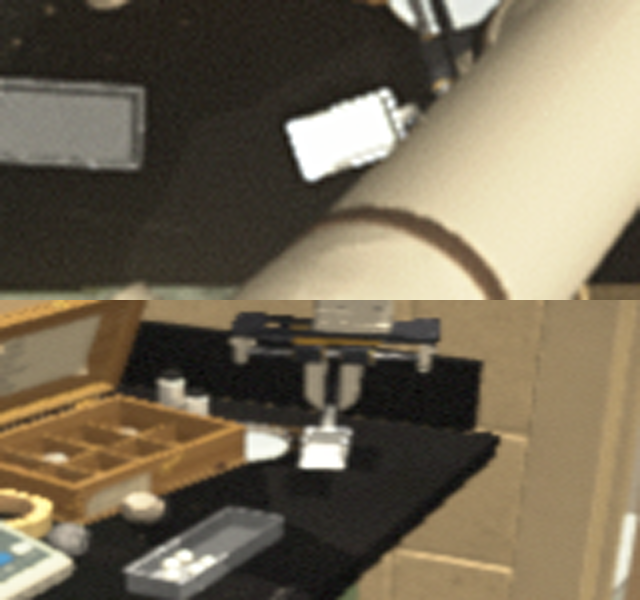

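Run:
```python
from h import *
lip_line([.475,-.25,.10],97,0,.2)
c=[]
for p in (0,-22):
    lip_line(tr(-.004,.085),TY,p,.2); st(p)
    # actual lip under tool hypothesis from reported pose
    rt=R.from_quat(manip.current_tcp_rot()); Rs=rt*R.from_euler("x",np.pi); o=np.array(manip.current_tool_pos())
    Q=[o+Rs.apply([.095,s,0]) for s in(-.019,.019)]+[o+Rs.apply([.031,s,.0]) for s in(-.019,.019)]
    for n in("top","scene"):
        im=save(n,f"{n}6_{-p}.png").copy(); u=proj(n,Q); x,y=u[:2].mean(0).astype(int); print(n,u.round(1).tolist())
        k=im[y-35:y+35,x-50:x+50]; k=cv2.resize(k,(400,280),interpolation=2)
        for a in u: cv2.circle(k,tuple(int(v) for v in ((a+.5-[x-50,y-35])*4)),3,(255,0,0),1)
        c.append(k)
cv2.imwrite("pics/v6.png",np.vstack([np.hstack(c[:2]),np.hstack(c[2:])])[...,::-1])
```

```text
0 t 18.19 p [ 0.4905 -0.2202  0.0847] F [ 0.5  0.6 -0.5] gap 0.0115
top [[356.3, 203.9], [355.6, 218.7], [381.4, 205.4], [380.8, 220.2]]
scene [[336.7, 181.8], [346.8, 184.3], [346.0, 174.8], [355.9, 177.1]]
-22 t 18.88 p [ 0.4907 -0.2128  0.049 ] F [-0.5  0.7 -0.5] gap 0.0116
top [[356.1, 203.9], [355.3, 218.8], [378.2, 206.7], [377.5, 221.3]]
scene [[336.7, 182.0], [346.8, 184.5], [345.3, 181.7], [355.1, 184.2]]
```

View pics/v6.png

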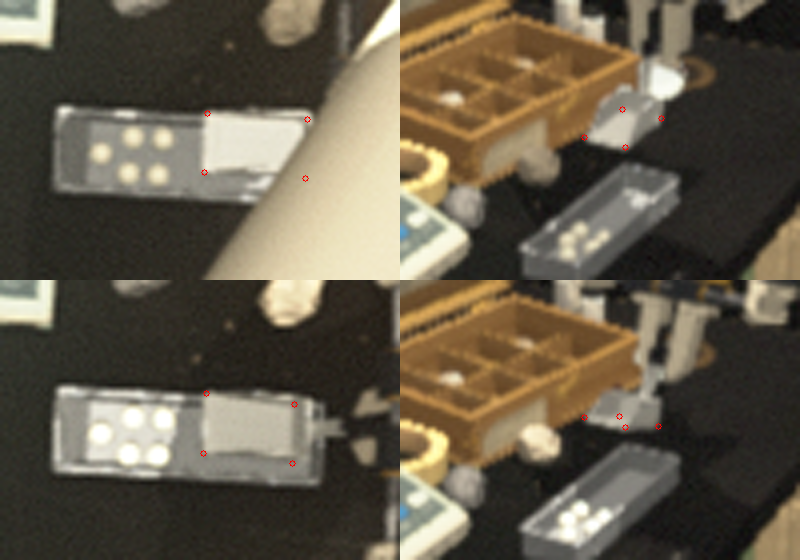

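Run:
```python
from h import *
lip_line(tr(-.004,.03),TY,0,.2)
lip_line(tr(-.004,.008),TY,2,.15); st()
f0=np.array(manip.current_force()); z=.008
while z>-.001:
    z-=.001; lip_line(tr(-.004,z),TY,2,.04); f=np.array(manip.current_force())-f0
    if f[2]>2.5: break
st("floor",z,f.round(1))
save("top","top7.png")
```

```text
t 19.82 p [ 0.4953 -0.2232  0.0142] F [ 3.8 -1.2  8.1] gap 0.0117
floor 0.007 [-0.4 -0.3  3.3] t 20.07 p [ 0.4955 -0.2234  0.0137] F [ 3.4 -1.5 11.4] gap 0.0116
```

Run:
```python
from h import *
g=cv2.cvtColor(cv2.imread("pics/top7.png"),cv2.COLOR_BGR2GRAY)
print("rows 200-230")
for a in (336,348,351,354,356,358,360,363,366,370,375,380): print(a,g[200:231,a].tolist())
rt=R.from_quat(manip.current_tcp_rot()); Rs=rt*R.from_euler("x",np.pi); o=np.array(manip.current_tool_pos())
print(Rs.as_euler("ZYX",degrees=True)); Q=[o+Rs.apply([x+.063,s,z]) for x,z in((.032,0),(6e-3,.022),(-.032,.022)) for s in(-.019,.019)];print(np.round(Q,4),proj("top",Q).round(1))
```

```text
rows 200-230
336 [42, 43, 34, 74, 131, 98, 99, 143, 178, 200, 201, 185, 157, 145, 148, 148, 159, 205, 229, 231, 213, 182, 138, 120, 92, 52, 39, 40, 44, 43, 44]
348 [40, 41, 37, 43, 83, 121, 96, 104, 138, 155, 169, 159, 150, 140, 142, 144, 143, 143, 144, 144, 142, 141, 141, 143, 144, 82, 43, 52, 72, 102, 121]
351 [38, 38, 36, 47, 83, 127, 107, 102, 133, 149, 148, 151, 146, 158, 174, 178, 170, 162, 148, 141, 145, 142, 135, 122, 121, 106, 115, 126, 132, 141, 139]
354 [43, 36, 57, 149, 221, 237, 232, 230, 230, 229, 230, 229, 228, 229, 229, 229, 231, 213, 161, 137, 143, 135, 123, 124, 130, 135, 140, 147, 149, 153, 156]
356 [42, 43, 39, 109, 193, 223, 223, 221, 220, 221, 219, 221, 217, 216, 218, 219, 213, 170, 139, 130, 125, 124, 131, 133, 143, 143, 148, 152, 158, 161, 164]
358 [44, 42, 44, 89, 168, 211, 218, 216, 215, 213, 215, 217, 216, 215, 217, 213, 197, 154, 127, 119, 131, 137, 139, 149, 150, 156, 156, 162, 168, 168, 170]
360 [38, 41, 40, 81, 158, 212, 218, 214, 218, 215, 215, 213, 216, 212, 196, 170, 136, 122, 129, 138, 145, 153, 154, 154, 160, 165, 167, 170, 174, 176, 181]
363 [40, 
[... 371 characters left out ...]
64, 165, 171, 172, 172, 175, 178, 181, 186, 186, 189, 190, 189, 191, 196, 198, 198, 201]
375 [123, 133, 141, 143, 146, 155, 158, 164, 166, 173, 169, 175, 176, 179, 185, 183, 186, 189, 190, 192, 191, 193, 199, 202, 199, 201, 202, 203, 208, 206, 205]
380 [158, 163, 165, 171, 171, 174, 177, 178, 182, 185, 189, 187, 192, 192, 194, 198, 197, 200, 200, 203, 201, 203, 208, 207, 208, 206, 207, 209, 211, 209, 209]
[86.08645402  2.13035146 -0.57209533]
[[ 0.5209 -0.1299  0.0104]
 [ 0.483  -0.1273  0.01  ]
 [ 0.519  -0.155   0.0333]
 [ 0.481  -0.1524  0.033 ]
 [ 0.5164 -0.1929  0.0348]
 [ 0.4784 -0.1903  0.0344]] [[355.2 206. ]
 [354.5 220. ]
 [365.4 205.4]
 [364.7 219.7]
 [379.8 206.3]
 [379.1 220.6]]
```

Run:
```python
from h import *
lip_line(tr(-.004,.032),TY,-12,.15); st()
for i in range(1):
    g=cv2.cvtColor(save("top","top8.png"),cv2.COLOR_RGB2GRAY)
    for a in (336,348,354,356,358,360,363,366,370,374,378,382,386): print(a,g[200:231,a].tolist())
rt=R.from_quat(manip.current_tcp_rot()); Rs=rt*R.from_euler("x",np.pi); o=np.array(manip.current_tool_pos())
print(Rs.as_euler("ZYX",degrees=True)); Q=[o+Rs.apply([x+.063,s,z]) for x,z in((.032,0),(6e-3,.022),(-.032,.022)) for s in(-.019,.019)];print(np.round(Q,4).tolist(),proj("top",Q).round(1).tolist())
```

```text
t 20.57 p [ 0.4901 -0.22    0.0123] F [ 0.2  0.2 -1.1] gap 0.0113
336 [44, 33, 36, 125, 215, 158, 144, 203, 237, 254, 254, 253, 239, 227, 227, 220, 214, 243, 255, 255, 238, 181, 139, 125, 90, 49, 31, 36, 39, 37, 39]
348 [29, 33, 34, 40, 80, 123, 92, 103, 141, 152, 166, 161, 146, 136, 139, 141, 138, 142, 139, 136, 143, 140, 138, 139, 140, 79, 35, 38, 39, 39, 34]
354 [34, 37, 37, 35, 71, 126, 115, 124, 152, 163, 160, 174, 179, 171, 159, 148, 149, 168, 164, 149, 138, 138, 136, 139, 127, 98, 53, 36, 37, 38, 36]
356 [35, 34, 32, 33, 93, 185, 195, 196, 199, 197, 196, 203, 205, 203, 199, 200, 201, 199, 201, 182, 152, 136, 137, 141, 140, 122, 64, 33, 34, 39, 33]
358 [35, 36, 36, 40, 69, 143, 180, 195, 193, 191, 194, 196, 193, 197, 192, 191, 192, 192, 185, 156, 136, 137, 139, 136, 129, 123, 68, 38, 39, 38, 39]
360 [36, 36, 30, 30, 48, 106, 146, 190, 195, 192, 191, 190, 190, 194, 192, 191, 187, 190, 184, 158, 132, 136, 141, 133, 122, 120, 65, 36, 38, 36, 37]
363 [35, 35, 35, 34, 45, 90, 147, 188, 194, 191, 194, 189, 191, 191, 191, 188, 190, 189, 183, 158, 128, 137, 139, 130, 119, 123, 71, 39, 
[... 495 characters left out ...]
70, 140, 130, 136, 132, 136, 137, 139, 136, 134, 130, 134, 135, 142, 150, 144, 140, 130, 116, 116, 68, 33, 39, 38]
382 [40, 38, 34, 35, 36, 37, 80, 128, 95, 93, 117, 119, 135, 153, 147, 142, 145, 120, 116, 117, 119, 116, 112, 107, 104, 119, 136, 89, 44, 42, 42]
386 [37, 29, 35, 38, 37, 34, 42, 59, 57, 59, 55, 67, 96, 123, 122, 111, 94, 71, 50, 55, 66, 66, 51, 62, 60, 51, 46, 40, 43, 48, 44]
[ 8.62264314e+01 -1.19686916e+01  1.19374118e-02]
[[0.5154, -0.1262, 0.0318], [0.4775, -0.1237, 0.0319], [0.5135, -0.1562, 0.048], [0.4755, -0.1537, 0.048], [0.511, -0.1933, 0.0401], [0.4731, -0.1908, 0.0401]] [[354.5, 206.9], [353.8, 221.1], [366.4, 206.7], [365.7, 221.1], [380.2, 208.0], [379.6, 222.4]]
```

```bash
cat >> h.py <<'E'
YO=3.5
def tool(yaw,pitch):
    return (R.from_euler("z",yaw,degrees=True)*R.from_euler("y",pitch,degrees=True)*R.from_euler("z",YO,degrees=True)*R.from_euler("x",np.pi)).as_quat().tolist()
def edges(g,cols):
    for a in cols:
        s=g[200:231,a-1:a+2].astype(float).mean(1); i=np.where(s>172)[0]
        print(a,(i.min()+200,i.max()+200) if len(i) else None,end=" ")
    print()
E
python3 - <<'E'
from h import *
lip_line(tr(-.004,.032),TY,-12,.15); st()
g=cv2.cvtColor(save("top","top9.png"),cv2.COLOR_RGB2GRAY)
for a in (354,356,358,360,363,366,370,374,378): print(a,g[202:229,a].tolist())
E
```

```text
t 20.87 p [ 0.4912 -0.2148  0.0123] F [-0.5  0.5 -0.5] gap 0.0115
354 [31, 36, 67, 124, 122, 171, 201, 206, 202, 202, 199, 202, 203, 204, 204, 204, 201, 203, 211, 206, 158, 136, 126, 100, 51, 35, 38]
356 [33, 35, 72, 125, 122, 139, 181, 193, 194, 194, 193, 193, 189, 193, 194, 192, 193, 192, 186, 154, 137, 139, 140, 121, 63, 29, 35]
358 [36, 35, 59, 108, 122, 139, 169, 192, 192, 192, 193, 188, 189, 190, 195, 187, 188, 191, 185, 146, 133, 138, 123, 126, 65, 40, 39]
360 [35, 37, 53, 92, 129, 163, 178, 189, 192, 190, 192, 193, 189, 190, 194, 190, 188, 191, 183, 141, 127, 131, 120, 124, 69, 33, 33]
363 [38, 34, 42, 79, 118, 131, 155, 188, 194, 189, 192, 188, 190, 187, 191, 191, 189, 190, 178, 135, 126, 129, 121, 122, 73, 35, 37]
366 [40, 37, 35, 67, 144, 190, 162, 181, 193, 192, 191, 188, 191, 191, 188, 188, 190, 183, 174, 161, 133, 131, 136, 139, 85, 42, 34]
370 [41, 34, 32, 70, 159, 191, 152, 181, 195, 190, 190, 191, 186, 185, 191, 187, 188, 187, 189, 187, 139, 134, 132, 122, 91, 48, 33]
374 [36, 34, 32, 68, 137, 148, 129, 154, 159, 160, 156, 159, 160, 158, 160, 158, 153, 156, 175, 191, 132, 132, 135, 131, 128, 69, 33]
378 [36, 37, 32, 48, 99, 143, 158, 193, 204, 201, 202, 204, 207, 204, 193, 192, 188, 188, 186, 173, 140, 137, 130, 115, 122, 65, 32]
```

Run:
```python
from h import *
lip_line(tr(-.002,.027),TY,0,.12); manip.sleep(.1); st()
f0=np.array(manip.current_force())
for z in (.02,.014,.010,.008,.006,.005,.004,.003,.002,.001):
    lip_line(tr(-.002,z),TY,1.5,.06); f=np.array(manip.current_force())-f0
    if f[2]>2.5 or np.abs(f[:2]).max()>4: break
manip.sleep(.1); st("stop",z,f.round(1)); print("exp tcp",np.round(tcp(tr(-.002,z),TY,1.5),4))
g=cv2.cvtColor(save("top","top10.png"),cv2.COLOR_RGB2GRAY)
for a in (336,352,354,356,358,360,363): print(a,g[202:229,a].tolist())
```

```text
t 21.43 p [ 0.4908 -0.2169  0.027 ] F [ 0.   0.6 -0.4] gap 0.0114
stop 0.001 [-0.8 -0.7 -0.2] t 24.02 p [ 0.4909 -0.2165  0.0035] F [-0.6 -0.  -1. ] gap 0.0116
exp tcp [ 0.4909 -0.2165  0.0035]
336 [37, 78, 127, 97, 96, 139, 180, 201, 207, 188, 155, 146, 147, 143, 158, 206, 227, 229, 216, 177, 143, 119, 94, 53, 41, 45, 44]
352 [38, 40, 72, 123, 95, 94, 157, 215, 226, 224, 226, 225, 226, 227, 228, 228, 227, 228, 229, 228, 209, 146, 113, 102, 107, 120, 130]
354 [38, 36, 73, 122, 101, 93, 132, 181, 215, 217, 215, 217, 217, 213, 218, 218, 217, 218, 217, 211, 166, 119, 117, 123, 132, 137, 139]
356 [41, 35, 77, 131, 112, 88, 119, 161, 211, 218, 215, 218, 216, 213, 218, 217, 216, 213, 191, 162, 129, 126, 134, 135, 140, 147, 147]
358 [40, 39, 68, 108, 115, 91, 120, 157, 209, 220, 214, 215, 217, 215, 215, 201, 174, 147, 129, 127, 131, 139, 142, 146, 153, 150, 154]
360 [41, 40, 55, 94, 109, 104, 149, 163, 210, 217, 215, 218, 210, 196, 163, 131, 121, 127, 129, 141, 149, 145, 153, 152, 158, 162, 167]
363 [44, 42, 48, 80, 111, 142, 205, 167, 202, 208, 191, 152, 128, 126, 131, 137, 139, 147, 148, 156, 158, 163, 162, 164, 170, 170, 176]
```

Run:
```python
from h import *
f0=np.array(manip.current_force())
for z in np.arange(0,-.008,-.001):
    lip_line(tr(-.002,z),TY,1.5,.06); f=np.array(manip.current_force())-f0
    if f[2]>2: break
manip.sleep(.1); st("stop",z,f.round(1)); print("exp",np.round(tcp(tr(-.002,z),TY,1.5),4))
```

```text
stop -0.007 [ 1.  -0.1  0.2] t 26.18 p [ 0.4909 -0.2165 -0.0045] F [-0.3  0.5 -1.2] gap 0.0116
exp [ 0.4909 -0.2165 -0.0045]
```

Run:
```python
from h import *
a=save("top","top11.png"); b=save("scene","scene11.png")
rt=R.from_quat(manip.current_tcp_rot()); Rs=rt*R.from_euler("x",np.pi)*R.from_euler("z",-YO,degrees=True); o=np.array(manip.current_tool_pos())
Q=[o+Rs.apply([x+.063,s,z]) for x,z in((.032,0),(-.032,.022)) for s in(-.019,.019)]
k=[]
for n,im,c,sz in(("top",a,(315,195,395,235),8),("scene",b,(310,165,390,225),8)):
    u=proj(n,Q); print(n,u.round(1).tolist()); x0,y0,x1,y1=c
    m=cv2.resize(im[y0:y1,x0:x1],None,fx=sz,fy=sz,interpolation=2)[:300 if n=="top" else 480]
    for p in u: cv2.circle(m,tuple(int(v) for v in (p+.5-[x0,y0])*sz),4,(255,0,0),1)
    k.append(m)
v=np.vstack([k[0],k[1]]);v=cv2.resize(v,(int(v.shape[1]*600/v.shape[0]),600));print(v.shape)
cv2.imwrite("pics/v11.png",v[...,::-1])
```

```text
top [[352.2, 208.8], [351.5, 222.6], [376.5, 208.9], [375.9, 223.0]]
scene [[336.1, 206.6], [345.9, 209.3], [345.2, 193.0], [354.9, 195.5]]
(600, 492, 3)
```

View pics/v11.png

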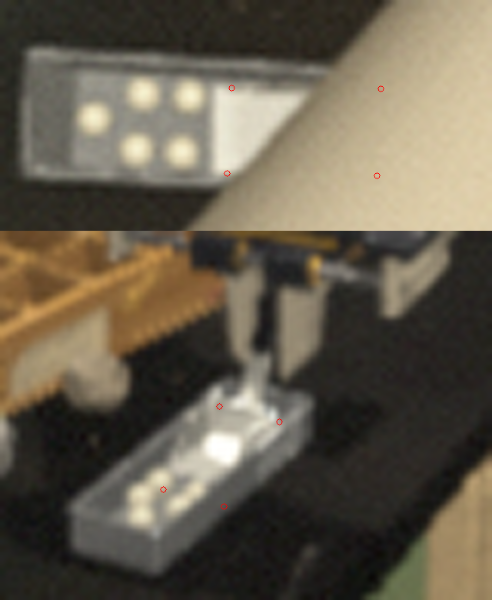

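```bash
cat >> h.py <<'E'
PO=14.0
G=np.array([GX,0,.058])
def RS(yaw,pitch): return R.from_euler("z",yaw,degrees=True)*R.from_euler("y",pitch,degrees=True)
def RT(yaw,pitch): return RS(yaw,pitch+PO)*R.from_euler("z",YO,degrees=True)*R.from_euler("x",np.pi)
def tool(yaw,pitch): return RT(yaw,pitch).as_quat().tolist()
def tcp(lip,yaw,pitch):
    return (np.array(lip)+RS(yaw,pitch).apply(G-[.032,0,0])+RT(yaw,pitch).apply([0,0,.058])).tolist()
E
python3 - <<'E'
from h import *
lip_line(tr(.0,.014),TY,0,.1); manip.sleep(.1); st()
f0=np.array(manip.current_force()); w0=np.array(manip.current_wrist_torque())
for z in np.arange(.012,-.006,-.002):
    lip_line(tr(.0,z),TY,0,.05); f=np.array(manip.current_force())-f0; w=np.array(manip.current_wrist_torque())-w0
    print(round(z,3),f.round(1),w.round(2))
    if f[2]>4: break
st()
E
```

```text
t 26.82 p [ 0.4898 -0.2293  0.0157] F [-0.3  0.3 -0.7] gap 0.0114
0.012 [ 1.1  0.3 -0.4] [ 0.01  0.06 -0.04]
0.01 [-0.7 -0.4 -1. ] [ 0.01  0.02 -0.02]
0.008 [ 0.9 -0.3 -0.6] [ 0.08 -0.01  0.  ]
0.006 [-0.2 -0.5  2.7] [ 0.06  0.08 -0.02]
0.004 [ 0.9 -2.5  6.3] [-0.18  0.15  0.02]
t 28.07 p [ 0.4911 -0.2296  0.0065] F [ 0.6 -2.2  5.7] gap 0.0113
```

Run:
```python
from h import *
f0=np.array([0,0,-.7])
for z in (.002,.0,-.002,.001,.003,.005,.007):
    lip_line(tr(.0,z),TY,0,.06); f=np.array(manip.current_force())-f0; w=np.array(manip.current_wrist_torque())
    print(round(z,3),f.round(1),w.round(2))
    if f[2]<1.2: break
st()
save("top","top12.png"); b=save("scene","scene12.png")
g=cv2.cvtColor(cv2.imread("pics/top12.png"),cv2.COLOR_BGR2GRAY)
for r in(211,214,217,220): print(r,g[r,322:362].tolist())
```

```text
0.002 [-0.6 -2.9  8.9] [-0.35  0.08  0.03]
0.0 [-1.  -4.8 10.3] [-0.69  0.12  0.  ]
-0.002 [-1.1 -5.5 11.3] [-1.01  0.16  0.01]
0.001 [-0.2 -1.6  2.8] [-0.14 -0.05 -0.06]
0.003 [-0.   0.4 -0.2] [ 0.24 -0.05  0.03]
t 29.32 p [ 0.4899 -0.2279  0.0044] F [-0.   0.4 -0.9] gap 0.0114
211 [176, 180, 180, 188, 186, 190, 190, 192, 196, 198, 195, 198, 200, 201, 206, 205, 207, 205, 205, 204, 208, 207, 208, 212, 211, 213, 211, 211, 214, 213, 212, 213, 211, 213, 212, 213, 211, 212, 213, 212]
214 [186, 185, 190, 191, 194, 192, 195, 197, 200, 202, 204, 201, 204, 205, 205, 204, 207, 207, 205, 210, 213, 210, 213, 211, 212, 212, 213, 213, 212, 211, 212, 212, 213, 215, 211, 210, 212, 213, 210, 210]
217 [194, 195, 196, 199, 197, 199, 200, 203, 204, 202, 205, 208, 208, 207, 208, 209, 210, 212, 212, 213, 212, 214, 212, 212, 212, 213, 213, 216, 211, 214, 210, 214, 214, 209, 211, 210, 209, 209, 209, 206]
220 [197, 200, 201, 201, 203, 203, 203, 207, 207, 207, 208, 209, 209, 209, 208, 213, 215, 213, 213, 213, 212, 216, 211, 214, 211, 212, 214, 212, 212, 213, 214, 210, 210, 211, 210, 210, 208, 207, 204, 204]
```

```bash
python3 - <<'E'
from h import *
f=lambda:np.round(manip.current_force(),1)
for x in (.03,.05,.058):
    lip_line(tr(x,.0024),TY,0,.12 if x<.05 else .08); print(x,f())
for x in (.062,.066):
    lip_line(tr(x,.0028 if x<.065 else .005),TY,-1,.06); F=f(); print(x,F)
    if F[1]<-5: break
for x,z,p in ((.070,.0105,-5),(.074,.016,-10),(.077,.022,-16),(.076,.032,-22)):
    lip_line(tr(x,z),TY,p,.1); print(x,f())
lip_line(tr(.06,.07),TY,-24,.15); st()
a=save("top","top13.png"); save("scene","scene13.png")
E
python3 - <<'E'
import cv2,numpy as np
g=cv2.cvtColor(cv2.imread("pics/top13.png"),cv2.COLOR_BGR2GRAY)
print(np.array2string(g[200:230:1,316:360:2],max_line_width=200))
E
```

```text
0.03 [-0.9  0.1 -1.6]
0.05 [-0.1  0.4 -1.6]
0.058 [ 0.3 -0.4 -1.8]
0.062 [-0.4 -0.4 -1.3]
0.066 [ 0.2 -0.  -1. ]
0.07 [ 0.2 -0.  -2.2]
0.074 [ 0.1 -0.6 -2. ]
0.077 [-0.  -0.3 -1.4]
0.076 [ 0.5  0.8 -1.7]
t 32.47 p [ 0.495  -0.1587  0.0273] F [-0.5 -0.3 -0.7] gap 0.0117
[[ 45  43  35  36  41  40  44  37  34  42  37  35  35  35  41  39  38  37  39  36  36  38]
 [ 45  45  43  40  36  38  41  32  37  35  39  37  36  37  37  37  36  38  37  38  38  38]
 [ 47  44 117 128  94  71  60  39  40  39  32  36  36  30  29  38  38  38  36  33  36  38]
 [ 44  64 211 223 183 147 109  76  78  70  71  73  68  51  46  40  40  37  39  32  35  36]
 [ 46  70 200 194 198 170 116 113 129 123 125 130 136 103 113 116 112  95  87  79  75  59]
 [ 45  71 162 150 150 123  86 109 151 133 113 127 145 143 179 187 184 161 152 143 144 109]
 [ 39  86 150 147 143 129 112 129 192 176 139 147 147 147 151 148 136 137 134 137 166 109]
 [ 43  89 149 150 148 139 137 146 199 195 184 186 185 183 176 176 152 187 175 131 178  91]
 [ 42  89 142 152 149 137 138 145 195 195 193 192 191 192 186 188 178 220 214 144 186 117]
 [ 42 100 1
[... 1200 characters left out ...]
3 128 144 122 134 145 138 140 133 134 134 138 135 141 138 138]
 [ 37 102 174 197 195 123 124 130 143 118 121 144 130 126 118 120 138 130 119 138 139 136]
 [ 44  57  88 102 104  64  70  74  84  87  90 110 123 122 122 124 139 125 119 127 137 127]
 [ 40  38  38  38  34  34  31  34  38  42  47  55  67  66  70  76  84  84  89  99 121 123]
 [ 42  44  45  36  38  36  36  34  36  37  31  32  36  30  32  37  36  39  48  48  63  70]
 [ 42  42  44  43  42  36  38  39  35  36  36  40  35  37  33  34  34  38  32  31  35  33]
 [ 41  45  41  47  45  36  39  40  39  35  42  38  37  38  36  36  42  35  38  37  36  35]
 [ 44  45  39  43  40  37  37  39  37  40  40  39  32  36  34  34  36  38  38  42  41  37]]
```

```bash
cat >> h.py <<'E'
J=np.array([.4710,.2940])
def jr(a,z,yaw):
    y=np.radians(yaw); return [J[0]+a*np.cos(y),J[1]+a*np.sin(y),z]
def lipnow():
    Rt=R.from_quat(manip.current_tcp_rot()); Rs=Rt*R.from_euler("x",-np.pi)*R.from_euler("z",-YO,degrees=True)*R.from_euler("y",-PO,degrees=True)
    o=np.array(manip.current_tool_pos())-Rt.apply([0,0,.058])-Rs.apply(G)
    return np.array([o+Rs.apply([.032,s,0]) for s in(-.019,.019)])
E
python3 - <<'E'
from h import *
L=lipnow(); print(L.round(4).tolist(),proj("top",L).round(1).tolist(),proj("scene",L).round(1).tolist())
lip_line(tr(.06,.12),TY,-22,.2)
lip_line([.478,.12,.125],TY,-22,.22)
lip_line(jr(-.02,.105,TY),TY,-20,.2); manip.sleep(.2); st()
L=lipnow(); print(L.round(4).tolist(),proj("top",L).round(1).tolist(),proj("scene",L).round(1).tolist())
for p in(20,40,48): 
    q=manip.solve_ik(tcp(jr(-.012,.074,TY),TY,p),tool(TY,p)); print(p,None if q is None else np.round(q,2))
print(manip.current_q())
a=save("top","top14.png"); save("scene","scene14.png")
g=cv2.cvtColor(a,cv2.COLOR_RGB2GRAY); print(np.array2string(g[200:246:2,176:236:2],max_line_width=250))
E
```

```text
[[0.5191, -0.0588, 0.0692], [0.4812, -0.0565, 0.0692]] [[329.4, 203.5], [328.6, 218.1]] [[326.4, 194.2], [336.7, 196.8]]
t 35.08 p [0.4637 0.1697 0.0695] F [-0.  -0.8 -1.5] gap 0.0117
[[0.4894, 0.2713, 0.1051], [0.4515, 0.2737, 0.1051]] [[197.5, 213.4], [196.0, 228.6]] [[278.9, 235.7], [290.8, 239.7]]
20 [-1.09  0.64  0.48  1.74  0.17  1.22 -0.74]
40 [-1.17  0.86  0.48  1.51  0.26  1.55 -0.81]
48 [-1.19  0.96  0.48  1.42  0.3   1.67 -0.82]
[-0.59250555  0.34811284  0.31180982  2.09365733 -0.31633603  0.70219663
 -0.06373101]
[[ 48  50  51  54  53  49  55  56  51  54  57  58  84 158 250 245 246 246 245 233 244 234 228 227 225 226 223 223 217 216]
 [ 43  48  53  51  57  51  54  59  57  56  56  57  87 161 253 249 248 249 250 213 227 226 225 227 223 225 226 222 217 217]
 [ 47  48  47  49  51  55  53  55  57  54  55  50  89 160 254 250 250 251 252 203 224 225 227 226 222 225 223 223 219 216]
 [ 48  52  52  73  70  69  72  79  84  89  96  97 101 163 254 251 252 252 253 212 223 226 224 226 224 223 224 221 218 215]
 [ 51  50  88 250 212 128 130 137 132 124 132 127 104 165 254 252 252 253 251
[... 1560 characters left out ...]
230 222 244 229 146 184 207 217 218 224 224 225 225 225 226 225 224 222 218 218 216]
 [ 51  46  73 129 127 124 142 188 232 236 191 167 129 141 188 211 216 218 222 224 224 227 226 224 224 223 222 220 216 214]
 [ 50  46  72 127 128 130 126 131 126 128 131 133 132 122 191 209 217 219 223 224 226 226 226 224 225 221 223 221 217 216]
 [ 49  48  75 194 163 128 134 128 122 118 120 114 117 137 196 209 219 221 222 225 227 225 225 224 224 224 222 219 219 214]
 [ 49  49  85 254 242 126 135 140 138 138 135 137 139 150 199 212 218 218 223 223 227 227 226 226 225 223 220 218 216 215]
 [ 52  45  59 141 130 109 109 107 110 107 108 102  96 128 199 212 217 221 225 223 225 226 225 225 225 223 223 219 217 212]]
```

```bash
cat >> h.py <<'E'
YO=1.1
G=np.array([-.057,0,.058])
E
python3 - <<'E'
from h import *
print(ray("top",[[192,224]],.066).round(4), proj("top",[[*J,.066]]).round(1))
J[:]=[.4708,.2940]
lip_line(jr(-.013,.088,TY),TY,-18,.15); manip.sleep(.1); st()
for p,z in ((-5,.084),(10,.080),(22,.078),(34,.077),(45,.077)):
    lip_line(jr(-.012,z,TY),TY,p,.15)
manip.sleep(.5); st()
a=save("top","top15.png"); save("scene","scene15.png")
L=lipnow(); print(L.round(4).tolist(),proj("top",L).round(1).tolist())
g=cv2.cvtColor(a,cv2.COLOR_RGB2GRAY); print(np.array2string(g[206:242:2,176:216:2],max_line_width=250))
E
```

```text
[[0.4672 0.2935 0.066 ]] [[191.8 222.5]]
t 35.53 p [0.4637 0.1821 0.0579] F [-0.  -0.4 -1.3] gap 0.0116
t 37.94 p [0.4656 0.2104 0.1514] F [ 1.  -0.6 -0.2] gap 0.0114
[[0.489, 0.2809, 0.0771], [0.4511, 0.2833, 0.0771]] [[196.2, 215.0], [194.8, 229.9]]
[[ 64  79 178 189 236 252 254 217 170 149  80  67  67  72  73  73  86 112  67  40]
 [ 66  79 201 247 247 248 249 249 251 251 252 253 207  82  77  81 126 185  75  39]
 [ 97 142 244 251 249 248 248 248 248 248 248 249 252 181  75  83  86  87  68  48]
 [127 126 174 202 224 240 250 249 250 250 252 250 249 247 156  79  86  84  70  47]
 [ 35  39  52  80 104  86  58  64 100 120 138 117 128 156 177 153 137  82  74  43]
 [ 50  44  51 114 177 111  43  47  43  44  43  47  43  53 138 175 137  77  71  44]
 [ 66  85  94 179 144  82  56  53  44  41  41  43  45  86 168 171 129  68  68  43]
 [ 66 150 185 237 250 252 245 236 204 194 180 145 142 129 134 138 106  76  68  45]
 [ 68 161 189 234 248 248 248 249 249 251 251 250 250 250 234 221 133  70 104  76]
 [ 69 179 185 233 249 248 248 248 248 248 248 247 247 242 239 242 168 114 253 186]
 [ 78 173 182 229 248 244 242 242 242 241 243 246 245 238 239 243 168 107  68  45]
 [ 87  96  52 152 139 140 199 182 199 211 232 219 209 225 234 228 151 100  85  45]
 [170 110  50 109 179 137 143 203 213 188 186 219 209 217 147 116 137  88 103  47]
 [ 40  39  52  90 145 181 162 187 213 195 182 137 170 152 118 127 108 106 106  46]
 [ 41  42  55  70  80 113 153 162 164 150 141 162 152 133 133 120  88 126 110  45]
 [ 46  44  50  81  78  78  82 111 145 146 130 142 123 130 118  97 120 131 107  46]
 [ 45  45  47  76  77  80 107 121 120 125 125 122 122 108 105 124 128 140 104  49]
 [ 44  41  51 120 102  79  99 116 112 116 107 103 109 124 132 130 179 255 128  46]]
```

Run:
```python
from h import *
J[:]=[.4708,.2940]
lip_line(jr(-.03,.11,TY),TY,25,.25)
lip_line(jr(-.10,.115,TY),TY,0,.25)
lip_line(jr(-.20,.10,TY),TY,0,.3)
st(); a=save("top","top16.png"); save("scene","scene16.png")
g=cv2.cvtColor(a,cv2.COLOR_RGB2GRAY); 
g0=cv2.cvtColor(cv2.imread("pics/top0.png"),cv2.COLOR_BGR2GRAY)
print(np.array2string(g[210:240,180:210],max_line_width=250)); 
d=cv2.absdiff(g,g0); m=(d[190:260,160:240]>60); print("diff px near jar",m.sum())
print("tray",np.array2string(g[204:228:2,316:350:2],max_line_width=250))
```

```text
t 39.61 p [ 0.4521 -0.0073  0.1011] F [-0.1  0.8 -0.6] gap 0.0115
[[ 84 173 244 247 190 133 122 120 115 116 112 111 103  91  90  85  86  83  83  82  83  79  85  92  96 101 117 131 142 158]
 [ 73 121 161 156 133 118 116 110 103 122 148 156 154 149 141 130 120 115 113  96  89  88  88  84  85  85  95 104 121 131]
 [ 74 103 122 125 128 127 126 152 188 215 228 230 224 218 213 216 205 178 156 145 130 105  88  83  86  83  84  98 120 134]
 [ 73 107 130 146 174 187 198 229 254 255 251 224 200 209 239 253 251 236 201 189 192 167 117  91  91  92  88  83 101 117]
 [ 75 109 144 195 238 250 252 242 218 207 189 170 156 168 184 204 227 244 238 220 224 217 168 115  94  96 101  95  87 100]
 [ 69 116 174 232 251 253 241 190 152 140 142 155 171 204 221 218 225 237 248 246 234 221 198 155 107  92  98 101  97  93]
 [ 69 108 178 240 247 223 173 137 137 142 160 197 236 254 255 255 255 255 255 255 252 215 176 168 136 106  95 100 110  95]
 [ 63 115 199 247 235 164 128 133 135 150 186 239 254 255 255 255 255 255 255 255 255 240 173 163 154 131  99  98 124 113]
 [ 71 146 236 245 179 128 124 128 135 165 212 235 
[... 2836 characters left out ...]
151 157 156 164 233 234 235 234 231 231 232 230 231 224 224]
 [ 37  79 132 158 156 167 232 231 234 231 230 229 230 230 227 229 227]
 [ 39  85 131 157 156 172 234 232 231 230 231 231 229 232 228 228 229]
 [ 36  88 113 155 158 179 232 232 229 231 231 229 227 231 227 227 229]
 [ 37  89 128 156 151 178 235 231 229 232 231 229 230 227 227 227 226]
 [ 40  91 154 159 151 172 234 232 231 230 230 230 229 228 228 228 228]
 [ 37  97 158 154 139 176 232 223 226 226 227 231 233 232 233 231 230]
 [ 46 119 180 199 176 170 163 168 172 146 151 174 167 170 159 160 161]
 [ 40  61  90 107 126 126 121 138 141 140 161 189 224 221 215 216 227]
 [ 44  47  45  45  40  44  42  42  43  42  39  34  37  38  39  42  48]]
```

Run:
```python
from h import *
y=np.radians(107); L=[.480+.032*np.cos(y),-.3372+.032*np.sin(y)]
lip_line([.49,-.15,.10],97,0,.35)
lip_line([*L,.03],107,0,.3); 
lip_line([*L,.004],107,0,.12); manip.sleep(.1); st()
f0=np.array(manip.current_force())
for z in np.arange(.002,-.008,-.002):
    lip_line([*L,z],107,0,.06); f=np.array(manip.current_force())-f0; print(round(z,3),f.round(1))
    if f[2]>4: break
st()
```

```text
t 41.74 p [ 0.5018 -0.4045  0.0065] F [ 0.6  0.4 -1.6] gap 0.0118
0.002 [-0.9  0.3  0.4]
0.0 [-0.4 -0.7  0.7]
-0.002 [-0.8 -1.3  4.7]
t 42.49 p [ 5.011e-01 -4.057e-01  1.000e-04] F [-0.2 -0.9  3.1] gap 0.0114
```

```bash
cat >> h.py <<'E'
def down(yaw): return (R.from_euler("z",yaw,degrees=True)*R.from_euler("x",np.pi)).as_quat().tolist()
E
python3 - <<'E'
from h import *
effector.open_jaws(); st()
Rt=R.from_quat(manip.current_tcp_rot()); p=np.array(manip.current_tool_pos())
manip.servo_line((p-Rt.apply([0,0,.07])).tolist(),vel=.25)
C=[.5138,.1119]
manip.servo_line([.45,-.20,.16],down(150),.35); st()
for yw in(170,180):
  for P in([*C,-.017],[*J,.03]):
    q=manip.solve_ik(P,down(yw)); print(yw,None if q is None else np.round(q,2))
a=save("top","top17.png"); g=cv2.cvtColor(a,cv2.COLOR_RGB2GRAY)
S=4;x0,y0,x1,y1=405,195,465,240
s=cv2.resize(g[y0:y1,x0:x1],None,fx=S,fy=S,interpolation=2)
m=(s>130).astype(np.uint8);m=cv2.morphologyEx(m,cv2.MORPH_CLOSE,np.ones((9,9)));m=cv2.morphologyEx(m,2,cv2.getStructuringElement(2,(31,31)))
c=max(cv2.findContours(m,0,2)[0],key=cv2.contourArea)[:,0].astype(np.float32)
r=cv2.minAreaRect(c);print((np.array(r[0])/S+[x0,y0]).round(1),np.round(np.array(r[1])/S,1),r[2])
s=cv2.resize(g[185:230,240:290],None,fx=S,fy=S,interpolation=2); m=(s>130).astype(np.uint8)
c=max(cv2.findContours(m,0,2)[0],key=cv2.contourArea)[:,0].astype(float); w=ray("top",(c+.5)/S-.5+[240,185],.017)[:,:2]; print("cap",cv2.fitEllipse((w*1000).astype(np.float32)))
E
```

```text
t 43.82 p [ 5.008e-01 -4.051e-01 -2.000e-04] F [-0.  -0.4  0.2] gap 0.0921
t 45.17 p [ 0.4493 -0.2009  0.159 ] F [-0.7 -1.1 -0.2] gap 0.0917
170 [-0.24  0.55 -0.04  2.    0.03  0.59  1.1 ]
170 [-0.45  0.52 -0.2   1.91  0.15  0.72  0.67]
180 [-0.22  0.55 -0.05  2.    0.05  0.59  1.26]
180 [-0.43  0.52 -0.22  1.91  0.17  0.73  0.82]
[434.8 217.4] [44.8 59.5] 90.0
cap ((513.5595703125, 111.8465347290039), (75.33560180664062, 75.39927673339844), 89.65032958984375)
```

Run:
```python
from h import *
C=[.5136,.1118]
manip.servo_line([.50,.08,.09],down(178),.35)
manip.servo_line([*C,.045],down(178),.25); st()
a=save("top","top18.png"); save("scene","scene18.png"); g=cv2.cvtColor(a,cv2.COLOR_RGB2GRAY)
S=4;x0,y0,x1,y1=408,200,462,242
s=cv2.resize(g[y0:y1,x0:x1],None,fx=S,fy=S,interpolation=2)
m=(s>130).astype(np.uint8);m=cv2.morphologyEx(m,cv2.MORPH_CLOSE,np.ones((9,9)));m=cv2.morphologyEx(m,2,cv2.getStructuringElement(2,(31,31)))
c=max(cv2.findContours(m,0,2)[0],key=cv2.contourArea)[:,0].astype(np.float32)
r=cv2.minAreaRect(c);print((np.array(r[0])/S+[x0,y0]).round(1),np.round(np.array(r[1])/S,1),r[2])
f0=np.array(manip.current_force())
for z in (.0,-.010,-.0145,-.0165):
    manip.servo_line([*C,z],vel=.12); f=np.array(manip.current_force())-f0; print(z,f.round(1))
    if f[2]>4: break
st()
```

```text
t 46.58 p [0.5131 0.1096 0.0446] F [0.6 0.4 0.2] gap 0.0919
[431.8 221.5] [15.8 28.1] 71.56504821777344
0.0 [-1.2  0.1 -0.1]
-0.01 [-0.6  0.2  0.3]
-0.0145 [-0.5 -0.2 -1.1]
-0.0165 [-0.7  0.1 -0.6]
t 47.95 p [ 0.5135  0.1118 -0.0165] F [ 0.1 -0.3  0. ] gap 0.0917
```

Run:
```python
from h import *
effector.close(60); st("closed")
C=[.5136,.1118]
manip.servo_line([*C,.075],vel=.2); st()
manip.servo_line([.4708,.2940,.082],vel=.2); manip.sleep(.2); st()
a=save("top","top19.png"); save("scene","scene19.png"); g=cv2.cvtColor(a,cv2.COLOR_RGB2GRAY)
print(proj("top",[[.4708,.294,.1355],[.4708+.036,.294,.1355],[.4708-.036,.294,.1355],[.4708,.294+.036,.1355],[.4708,.294-.036,.1355]]).round(1).tolist())
print(np.array2string(g[198:242:2,168:212:2],max_line_width=200))
```

```text
closed t 49.03 p [ 0.5136  0.1119 -0.0165] F [ 0.8  0.2 -0.2] gap 0.0229
t 49.64 p [0.5131 0.1116 0.0746] F [ 0.1 -1.1 -1.4] gap 0.0229
t 50.92 p [0.4713 0.2925 0.0819] F [-0.1  0.8 -0.6] gap 0.0233
[[185.2, 219.4], [185.7, 204.7], [184.7, 234.2], [170.5, 219.4], [199.9, 219.4]]
[[116 107  98 112 110 136 113 179 209 209 209 209 198  88  39  46  44  43  45  44  43  45]
 [112 113 116 114 114 116 135  91 201 208 209 211 186  81  48  45  40  41  39  45  61  60]
 [122 113 113 110 113 115 153  82 148 211 210 212 183  93  70  90  49  48  47  52  61  61]
 [123 118 112 115 113 109 143  98  67 175 205 212 177 110 116 105  61  61  63  63  59  60]
 [118 129 122 115 118 107 141 111  46  64 193 211 170 110 108  92  63  62  65  63  61  61]
 [125 119 143 121 110 107 143 110  56  73 206 210 164 105 110  95  64  62  60  64  64  57]
 [125 121 123 129 117 109 146 100  48  80 206 211 159 109 108  86  64  63  63  65  63  59]
 [130 123 117 119 108 117 149  88  48  88 206 209 154 109 112  87  66  63  61  60  62  62]
 [137 126 118 115 115 137 140  67  47 121 237 210 142 110 112  81  76  75  67  60  62  62]
 
[... 482 characters left out ...]
8 255 254 254 255 254 107  80  84  87  97  83  85  90  89  86]
 [172 160 150 142 127 120 130 239 241 245 243 189  87  95 120 194 193 196 147  87  87  85]
 [173 167 154 143 133 128 117 184 125  84  80  80  85  84 113 189 183 231 167  90  92  91]
 [177 169 160 146 141 132 119 144 254 254 254 247 244 212 126 178 250 231 139 125  94  96]
 [180 175 164 156 142 133 124 114 233 255 255 254 243 227 223 247 220 143 128 125  99 122]
 [185 179 169 158 146 139 127 120 112 115 126 155 215 228 191 159 120 130 118  96 118 127]
 [188 184 174 165 156 142 133 123 119 113 124 124 123 118 123 125 124 107 107 130 129 141]
 [190 184 177 167 158 146 137 130 118 110 132 126 118 120 112 107 110 126 135 126 177 255]]
```

Run:
```python
from h import *
P=[.4708,.2940]
manip.servo_line([*P,.055],vel=.1); manip.sleep(.1); st(); f0=np.array(manip.current_force())
for z in np.arange(.052,.0425,-.0015):
    manip.servo_line([*P,z],vel=.05); f=np.array(manip.current_force())-f0; p=manip.current_tool_pos(); print(round(z,4),f.round(1),np.round(p,4))
    if f[2]>6 or np.abs(f[:2]).max()>6: break
```

```text
t 51.54 p [0.4711 0.2943 0.0554] F [ 0.4  0.4 -0.2] gap 0.0229
0.052 [ 0.3 -0.2 -0.1] [0.4709 0.2941 0.0522]
0.0505 [-0.7 -0.1 -1. ] [0.4707 0.294  0.0505]
0.049 [-0.5  0.3 -0.5] [0.4707 0.2939 0.0489]
0.0475 [-0.7 -0.5 -0.8] [0.4707 0.2939 0.0474]
0.046 [-1.5  0.2 -0.2] [0.4707 0.2939 0.0459]
0.0445 [ 0.  -1.  -0.8] [0.4708 0.2942 0.0445]
0.043 [0.2 0.5 1.3] [0.471  0.2946 0.0433]
```

Seated over the neck with no side force. Now press over the lugs.

Run:
```python
from h import *
P=[.4708,.2940]
for z in np.arange(.0415,.024,-.0015):
    manip.servo_line([*P,z],vel=.05); f=np.array(manip.current_force()); p=manip.current_tool_pos(); print(round(z,4),f.round(1),np.round(p,4),round(manip.current_finger_gap(),4))
    if p[2]<.039 and f[2]>16 or f[2]>30: break
manip.sleep(.3); st()
```

```text
0.0415 [-0.2  1.5  4.9] [0.4714 0.2947 0.0422] 0.0233
0.04 [-0.1  1.3  0.3] [0.4709 0.2943 0.04  ] 0.0231
0.0385 [ 1.7  2.4 -5.2] [0.4703 0.2938 0.0376] 0.0232
0.037 [ 0.5  2.4 -5.2] [0.4704 0.2938 0.0365] 0.0233
0.0355 [-2.7  0.2  4.8] [0.4705 0.2939 0.0363] 0.023
0.034 [-6.  -2.  16.6] [0.4705 0.2939 0.0361] 0.0231
t 55.09 p [0.4705 0.2939 0.0361] F [-6.  -2.2 16.5] gap 0.0229
```

Run:
```python
from h import *
manip.servo_line([.4706,.2940,.0332],vel=.02); manip.sleep(.5); st()
print(manip.hand_in())
```

```text
t 55.84 p [0.4706 0.2939 0.0361] F [-7.7 -3.  22.4] gap 0.0232
the job is handed in; nothing more can be done
None
```

I handed the job in at about 56 s, with the cap fully home on the jar and still held down at about 22 N. At least three balls look to be in the jar and no balls were left in the part of the tray I could see. The scoop is back flat on the worktop in its original place.

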